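# Pull home a suction slide gate behind its splash guard with a bent rod

### The arm

A 6-joint arm with a two-finger parallel gripper is mounted at the origin on a cart in front of the work surface, level with it; the furniture and walls round the work are solid. World frame = base frame: x ahead of the robot, y to its left, z up, the work surface at z = 0. Lengths are in m, angles in degrees, forces in N, time in s.
With the tool pointing down it reaches from about 0.375 to 0.9 m from the base axis. Payload 3.1 kg.
Tool frame: the origin (TCP) lies on the centre line of the jaws, within the pads' length; the fingertips stand 17 mm ahead of it and the grasp point (between the pads) lies 2 mm behind it; y points along the fingers, x is the direction in which the jaws open and shut, and the axes are right-handed (so a half turn about y gives the same grasp; the last joint's range is limited). The gripper opens to 87 mm and grips with 3 to 60 N. Pads are 19 mm wide; open, the fingers measure 117 mm over their backs; the gripper's body (75 mm by 190 mm) begins 51 mm behind the grasp point.
Start: joints at [-74.914, 30.224, 82.088, -0, 67.689, -10.227], TCP at [0.267, -0.565, 0.24] pointing down, gripper open.
Joint ranges: [-176.69, 176.69], [-43.24, 126.21], [12.49, 139.97], [-82, 262], [0, 151.66], [-163.58, 163.58]. Speed limits (degrees/s): [159.86, 159.86, 180, 180, 180, 180].

### API

Orientations are given as a 3x3 rotation matrix whose columns are the frame's x, y, z axes.
In Python, from rig import read_state, capture, camera_info, hand_in, trace, tip_of gives the robot as it stands.
- The arm moves only by the tool jog_arm, never from a script. Its argument "steps" is a list of rows, each an object with "fingers": the opening in per cent of the stroke, from 0 (shut) to 100 (fully open); "delta_pos": the shift along the world's x, y, z in mm, a list of three; "turn": the turn about the world's z in degrees. A call has 1 to 20 rows; each row is the pose to reach, as a shift and turn from the pose commanded when the call began; what a row does not reach only later rows make up. A row lasts 1/12 s, in which the tool goes at most 41.7 mm and 7.16 degrees, less where a joint would pass 70% of its speed; a pose out of reach is approached as far as the arm can. A call with a gripper value outside its range is refused whole. The fingers move at their own pace and stop on an object; the grip force is fixed at half the most. Time passes only in rows, so rows that repeat a pose let the fingers close. It gives the time, the measured TCP pose, the force and the opening at its end, in the units of the state.
- read_state(): the state, without advancing time (a new reading comes with each control period).
- capture(name): name is "scene" or "top"; returns the picture (400x640x3 uint8, red, green, blue); there is no depth.
- camera_info(name): a dict with "fov_y" (degrees; the focal length in pixels is half the picture's height over the tangent of half this angle, whatever the lens; pixels are square), "cx", "cy" (the principal point, pixels), "view" (4x4, takes a point from world to camera coordinates). Camera axes: x right, y down, z forward; pixel columns grow to the right and rows downward; lengths in m; the calibration is good to about 2 mm. A picture is of the moment at which its call begins. camera_info takes no time and is no camera call.
- hand_in(): hands the job in, once; it reports no verdict.
Trained networks look in the newest picture that a camera, given by its name, has taken for a name from the list of things; names that differ only in an ending like _2 or _b are one class to them, and where a whole thing is asked for, a point or a joint stands for the part that bears it (a point fixed in the world has none). Each returns a list of dicts, best first, with "confidence" (0 to 1); they miss things now and then, are a little off and sometimes report something else, mostly with a low value. They report only what shows in the picture. A call takes as long as a camera call.
- trace(target, camera): "mask" (400x640 bool, what is visible of it).
- tip_of(target, camera): "position" ([x, y, z] in m, in world coordinates, good to about 4 mm: a listed point, or the origin of a listed thing).
The state is a dict: "time_s": time; "joint_positions": joint angles; "qvel": joint speeds; "tau": joint torques, N m; "position": TCP position; "tcp_rot": TCP orientation; "force": force on the tool from outside, world axes, zero at the start; "moment": the same for the moment, N m; "opening": opening from 0.0 (shut) to 1.0 (fully open).
Only numpy, scipy, OpenCV 4.12 (cv2) and the standard library are available. Lean on these libraries where they do the work, as an engineer would, in place of code of your own. Each camera call takes 0.05 s, during which the arm holds its last target.

### The job

Take the bent rod out of its stand, reach over the splash guard with it and pull the red tab of the slide gate towards the guard until it is fully home - you must feel for its hidden stop. Keep it pressed against its stop with the rod at about 9 N for a second so that the seal beds in (never more than 18 N), then hang the rod back in both forks of its stand and let go. Work the tab with the rod only, do not bump the guard, and leave the tape, jar and plaster cast alone.

Things in the scene. Friction and masses are not known exactly. Their poses are not given: they have to be found in the camera images.
- rod_grip (a point): Centre of the blue grip of the loose bent steel rod (about 0.25 kg, balanced within 15 mm of the grip centre). The grip is a block 44 mm long (rod x), 16 mm wide (rod y), 24 mm high (rod z), flat sided: pinch it across its 16 mm from above. A 10 mm round rod runs through it along rod x: 70 mm backwards to a 20 mm blue ball, and 150 mm forwards (+x), where it bends square down (-z) to its tip. z is up while it hangs in the stand.
- rod_tip (a point): Lower end of the rod's bent leg (10 mm diameter, round end): 150 mm in front of (+x) and 85 mm below rod_grip, axes as rod_grip.
- stand: Fixed rod stand, wood foot 120 x 64 x 10 mm, origin at the centre of its underside. Two steel posts, 10 mm thick, stand 42 mm either side of the centre along its x; each ends in a fork open at the top, slot 14 mm wide, flared at the mouth, 133 mm high in all. The rod starts in it with rod x along stand x.
- stand_seat (a point): Point midway between the two forks where the rod's axis lies when seated: 115 mm above the worktop; the grip then hangs between the posts, with up to 15 mm of play along x. Axes as the stand.
- gate: Fixed slide gate, grey housing 125 x 84 mm, 26 mm high with its rails, black suction nipple at its back; origin at the centre of its underside, x points away from the guard. The aluminium splash guard stands across it at x = -50 mm: 4 mm thick, 96 mm wide, with side cheeks 70 mm high reaching back to x = -14 mm and a yellow edge along its top.
- guard: The splash guard of the gate (same origin and axes as the gate); its top edge is 90 mm above the worktop. Do not push on it.
- guard_top (a point): Middle of the guard's yellow top edge, 90 mm above the worktop.
- tab_back (a point): Middle of the far (+x, away from the guard) face of the red tab, 47 mm above the worktop; moves with the slide. The tab is upright, 34 mm wide (y), 6 mm thick, and reaches from 26 to 60 mm above the worktop. The face looks along the gate's +x; pull it along the gate's -x. It starts somewhere at gate x = 13 to 35 mm and is home at -7 to 5 mm, different each time.
- slide: The slide with its red tab (axes as the gate; its origin lies 35 mm in front of the tab's far face, along the gate's -x, at worktop height). It rubs with about 3 N and stays where it is left. Its hard stop is a screw hidden in the housing that is set differently each time, so where it is home (see tab_back) can only be felt: the pull rises well above the rubbing there and the tab no longer moves. At home the tab stands 35 to 47 mm behind the guard.
- rod: The bent rod (origin at the centre of the grip, as rod_grip).
- model_trimmer: Fixed tall cream model trimmer between the stand and the gate: it fills x > 0.42 for y from -0.08 to -0.32, with a low table in front and a body about 0.35 m high behind. Carry the rod past in front of it (x about 0.35) and high.
- plaster_vibrator: Fixed plaster vibrator, 104 mm high, beyond the gate (x from 0.52, y 0.05 to 0.18). To the left of it a wall pier rises to the ceiling (x > 0.44, y > 0.34).
- tape: Loose roll of masking tape lying flat, 96 mm across, 25 mm high; a bystander.
- jar: Loose jar with a dark red lid, 44 mm across, 50 mm high; a bystander.
- cast_a: Loose yellow plaster dental cast, 59 x 72 x 27 mm; a bystander.

How it is judged (in metres and radians):
On the way, in this order (a step that is already met when the one before it is completed fails the run):
1. the rod is out of its stand (distance between rod_grip and stand_seat above 0.06 m), for 0.1 s.
2. the slide is home and stands still, and the rod keeps it against its stop with 6 to 13 N for 0.6 s (x of tab_back in the frame of gate below 0.008 m and linear speed of slide below 0.004 m/s and contact force between rod and slide between 6 and 13 N), for 0.6 s.
At the end, for the whole second after the job is handed in: The slide has been left home (the far face of the tab at gate x below 8 mm); the rod hangs in both forks of its stand (grip centre within 20 mm of the seat point and its height within 5 mm of the seat's), at rest and released (x of tab_back in the frame of gate below 0.008 m and distance between rod_grip and stand_seat below 0.02 m and z of rod_grip in the frame of stand between 0.11 and 0.12 m and linear speed of rod below 0.02 m/s and contact force between rod and the fingers below 0.1 N); the robot touches nothing.
It fails at once if the rod presses the tab with more than 18 N (contact force between rod and slide above 18 N).
It fails at once if the gripper or arm touches the red tab (contact force between any of the fingers, the arm and slide above 0.5 N).
It fails at once if the guard is bumped with more than 5 N (contact force between guard and anything else above 5 N).
It fails at once if a bystander is moved by more than 20 mm (distance of any of tape, jar, cast_a from where it was at the start of the episode above 0.02 m).
It also fails if it takes over 66 s, if anything falls off the work surface, if the arm or the gripper's body presses on something with over 40 N, if the wrist force passes 120 N, or if a joint passes its speed limit or range.

## Working session

There is one attempt and no reset: what is moved stays moved. The work goes in short steps, Python scripts to look and compute and a tool call to move; the robot and the scene stay as the last step left them, time stands still between calls to the robot, and variables do not carry over. Pictures are saved under pics/ and viewed, and the job is handed in when it is done.

Besides the shell and the picture viewer there is one more tool, called after "Request:" by a JSON object that holds its "method" and its "body". jog_arm: Moves the arm, as the interface text tells. Its arguments: {"type":"object","properties":{"steps":{"type":"array","items":{"type":"object","properties":{"fingers":{"type":"number"},"delta_pos":{"type":"array","items":{"type":"number"}},"turn":{"type":"number"}}}}},"required":["steps"]}

```bash
mkdir -p pics; ls
python3 - <<'E'
from rig import *
import cv2,numpy as np
s=read_state();print(s)
for n in("scene","top"):
    im=capture(n);cv2.imwrite(f"pics/{n}0.png",im[:,:,::-1]);c=camera_info(n);print(n,c)
for n,cs in (("rod_grip",("scene","top")),("rod_tip",("scene","top")),("stand_seat",("scene","top")),("stand",("top",)),("guard_top",("scene","top")),("tab_back",("scene","top")),("gate",("scene","top"))):
    for c in cs:
        print(n,c,[(np.round(d["position"],4),round(d["confidence"],2)) for d in tip_of(n,c)])
print(read_state()["time_s"])
E
```

```text
pics
{'time_s': 0.0, 'joint_positions': array([-7.49136061e+01,  3.02767886e+01,  8.21569847e+01, -1.68391149e-03,
        6.76903524e+01, -1.02272507e+01]), 'qvel': array([ 0.09975255, -0.00042708, -0.07374174, -0.0237924 , -0.04418874,
       -0.06776926]), 'tau': array([-4.83154508e-04, -4.40045643e+01, -1.76588076e+01,  6.35617808e-02,
        5.83251624e-02, -1.68068264e-04]), 'position': array([ 0.26706579, -0.56428368,  0.23859164]), 'tcp_rot': array([[ 4.27582633e-01, -5.90113143e-04,  9.03976075e-01],
       [-9.03973742e-01,  2.08465758e-03,  4.27582890e-01],
       [-2.13680286e-03, -9.99997653e-01,  3.57916591e-04]]), 'force': array([1.11773467, 0.15656327, 0.3666757 ]), 'moment': array([-0.03306154, -0.04311291, -0.02122097]), 'opening': 0.9973514679737463}
scene {'fov_y': 54.81363692312853, 'cx': 323.8078899651132, 'cy': 196.94319154171677, 'view': array([[-0.72121121, -0.69255785,  0.01476518,  0.30623997],
       [-0.30048959,  0.29357454, -0.90748002,  0.28183712],
       [ 0.62414774, -0.65892155, -0.41983568,  0.75182274],
       [ 0.        ,  0.        ,  0.     
[... 427 characters left out ...]
 top [(array([ 0.405 , -0.3689,  0.1143]), 0.71)]
rod_tip scene []
rod_tip top []
stand_seat scene []
stand_seat top [(array([ 0.4074, -0.3595,  0.113 ]), 0.97), (array([ 0.4409,  0.0831, -0.0021]), 0.6)]
stand top [(array([ 0.4116, -0.3543, -0.0032]), 0.56)]
guard_top scene [(array([0.4273, 0.1318, 0.0819]), 0.79), (array([ 5.322e-01,  2.520e-01, -3.000e-04]), 0.47), (array([0.4436, 0.084 , 0.0016]), 0.22)]
guard_top top [(array([0.4318, 0.1328, 0.0918]), 0.58)]
tab_back scene [(array([0.4457, 0.0661, 0.0483]), 0.42)]
tab_back top [(array([0.4521, 0.0667, 0.0455]), 0.68)]
gate scene [(array([ 0.4431,  0.0835, -0.0016]), 0.76)]
gate top [(array([4.419e-01, 8.540e-02, 3.000e-04]), 0.96)]
0.75
```

Run:
```python
import cv2
for n in("scene","top"):
    im=cv2.imread(f"pics/{n}0.png")
    cv2.imwrite(f"pics/{n}0b.png",cv2.resize(im,(800,500),interpolation=cv2.INTER_CUBIC))
im=cv2.imread("pics/top0.png")
cv2.imwrite("pics/topL.png",cv2.resize(im[90:250,150:350],(800,640)[:2],interpolation=cv2.INTER_CUBIC)[:600])
cv2.imwrite("pics/topR.png",cv2.resize(im[100:260,340:540],(750,600),interpolation=cv2.INTER_CUBIC))
```

```text
(no output)
```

View pics/scene0b.png

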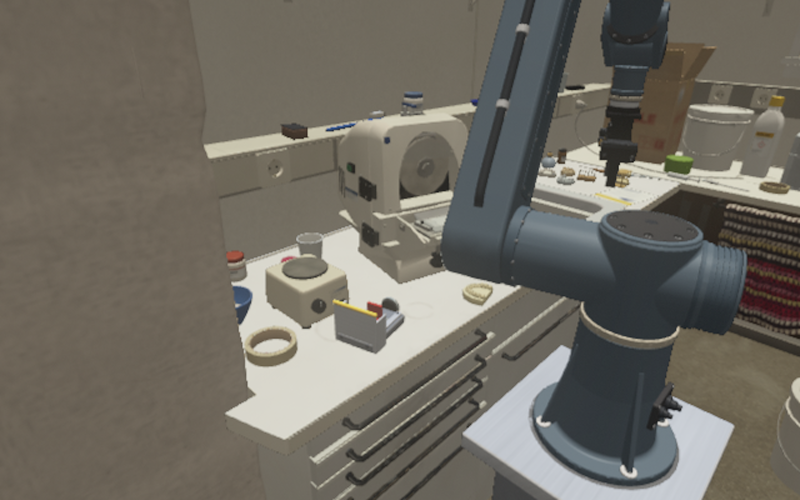

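View pics/top0b.png

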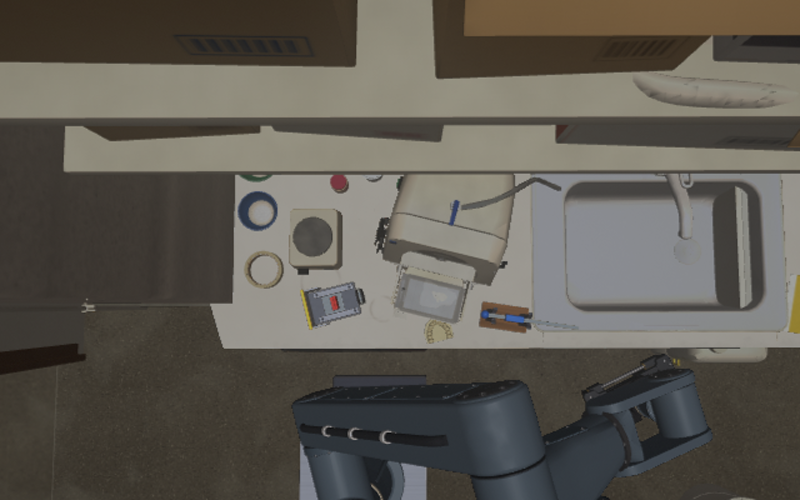

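View pics/topL.png

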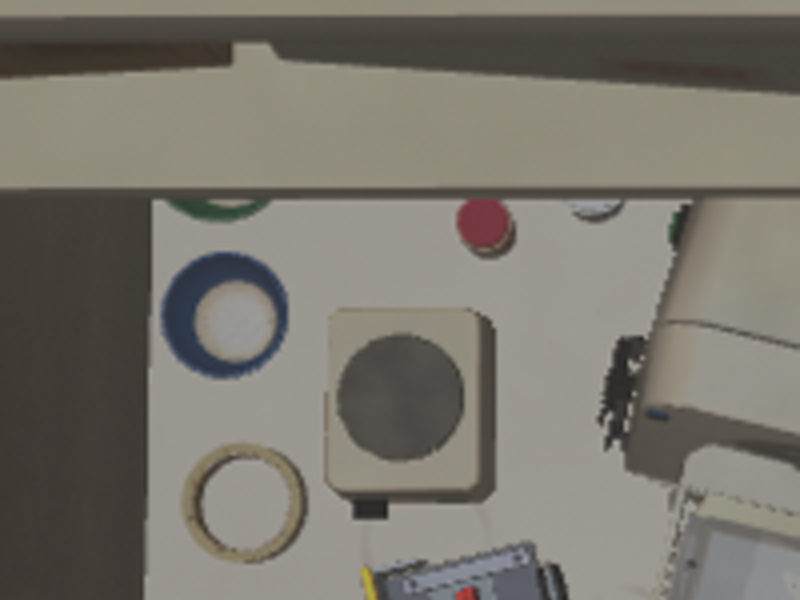

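View pics/topR.png

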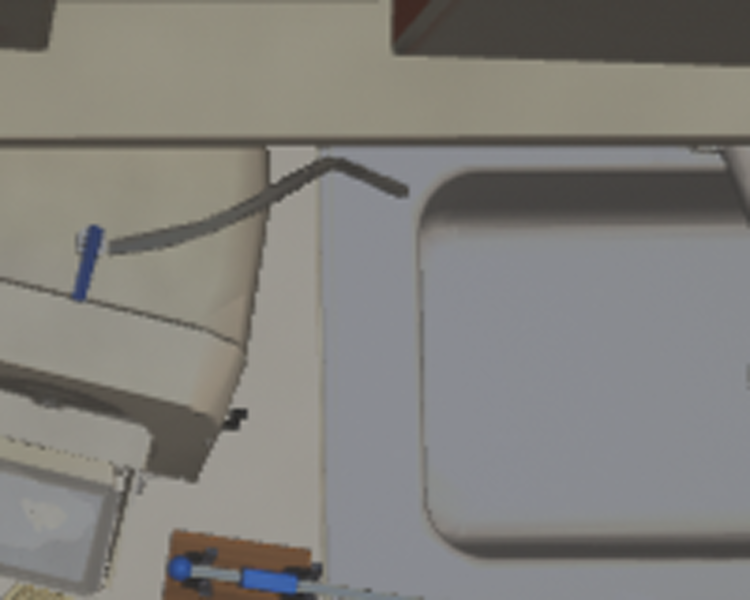

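```bash
cat > h.py <<'E'
import numpy as np,cv2
from rig import *
def cam(n):
    c=camera_info(n);f=200/np.tan(np.radians(c["fov_y"]/2));return f,c["cx"],c["cy"],np.array(c["view"])
def back(n,u,v,z):
    f,cx,cy,V=cam(n);R=V[:3,:3];o=-R.T@V[:3,3];d=R.T@np.array([(u-cx)/f,(v-cy)/f,1.]);return o+d*(z-o[2])/d[2]
def proj(n,p):
    f,cx,cy,V=cam(n);q=V[:3,:3]@np.asarray(p)+V[:3,3];return cx+f*q[0]/q[2],cy+f*q[1]/q[2]
E
python3 - <<'E'
from h import *
im=cv2.imread("pics/top0.png")
cv2.imwrite("pics/rodz.png",cv2.resize(im[230:275,370:470],(800,360),interpolation=cv2.INTER_CUBIC))
cv2.imwrite("pics/gatez.png",cv2.resize(im[215:270,230:310],(800,550),interpolation=cv2.INTER_CUBIC))
hsv=cv2.cvtColor(im,cv2.COLOR_BGR2HSV)
def comp(lo,hi,box):
    m=cv2.inRange(hsv,lo,hi);k=np.zeros_like(m);x0,y0,x1,y1=box;k[y0:y1,x0:x1]=m[y0:y1,x0:x1]
    n,l,st,c=cv2.connectedComponentsWithStats(k)
    return [(st[i].tolist(),c[i].round(2),l==i) for i in range(1,n) if st[i][4]>8]
for s,c,m in comp((100,150,60),(125,255,255),(370,230,470,275)):
    print("blue",s,c,back("top",*(c),0.118).round(4))
for s,c,m in comp((20,150,90),(35,255,255),(230,215,310,270)):
    ys,xs=np.nonzero(m);p=np.array([back("top",x,y,.09)[:2] for x,y in zip(xs,ys)]);print("yel",s,c,p.mean(0).round(4),cv2.minAreaRect(p.astype(np.float32)*1000), cv2.fitLine(p.astype(np.float32),cv2.DIST_L2,0,.01,.01).ravel())
for s,c,m in comp((0,150,80),(8,255,255),(230,215,310,270)):
    ys,xs=np.nonzero(m);p=np.array([back("top",x,y,.06)[:2] for x,y in zip(xs,ys)]);print("red",s,c,p.mean(0).round(4),cv2.minAreaRect(p.astype(np.float32)*1000))
E
```

```text
blue [386, 249, 5, 5, 20] [387.9  250.95] [ 0.4163 -0.2968  0.118 ]
blue [405, 252, 14, 6, 63] [411.49 254.54] [ 0.4056 -0.3663  0.118 ]
yel [241, 232, 9, 31, 48] [244.92 247.46] [0.4274 0.131 ] ((428.5471496582031, 131.79161071777344), (93.68746948242188, 5.100282669067383), 14.628305435180664) [0.9685373  0.24886857 0.4273779  0.13095558]
red [265, 237, 5, 11, 38] [266.89 241.97] [0.4438 0.0686] ((444.01861572265625, 68.78065490722656), (30.596986770629883, 11.186014175415039), 14.427306175231934)
```

View pics/rodz.png

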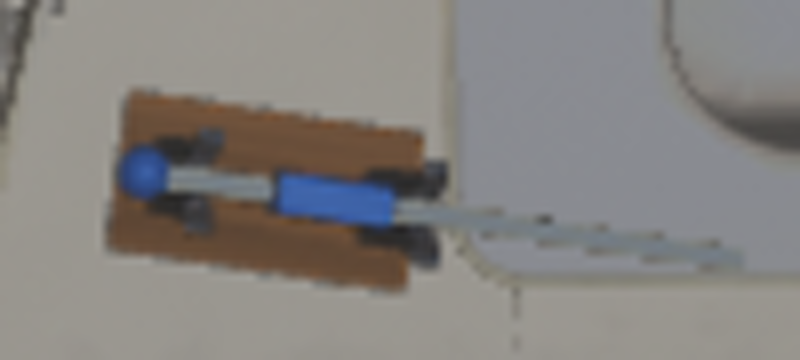

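View pics/gatez.png

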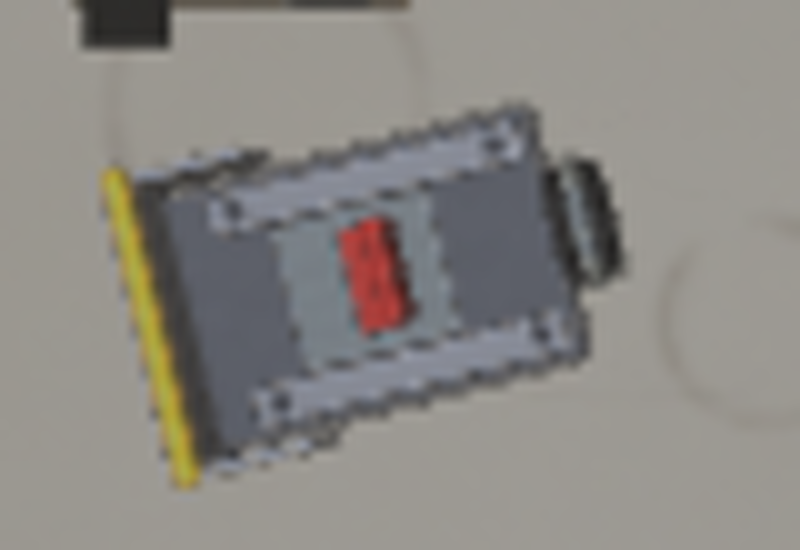

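The scene view shows the guard's yellow edge, the red tab, the tape and the cast. In the top view the rod (ball at px 388,251, grip at 411,255) points along -y at a yaw of about -98.3°. The gate's x axis is at about -75.6° and the tab is centred on it, with its far face near gate x = 15 mm. I'm moving above the grip next.

Request:
{"method": "jog_arm", "body": {"steps": [{"delta_pos": [35, 50, 0], "turn": 7, "fingers": 100}, {"delta_pos": [60, 85, 0], "turn": 14, "fingers": 100}, {"delta_pos": [85, 120, 0], "turn": 21, "fingers": 100}, {"delta_pos": [105, 150, 0], "turn": 28, "fingers": 100}, {"delta_pos": [120, 175, 0], "turn": 35, "fingers": 100}, {"delta_pos": [130, 190, 0], "turn": 42, "fingers": 100}, {"delta_pos": [136, 195, 0], "turn": 49, "fingers": 100}, {"delta_pos": [138.5, 198.5, 0], "turn": 56.4, "fingers": 100}, {"delta_pos": [138.5, 198.5, 0], "turn": 56.4, "fingers": 100}, {"delta_pos": [138.5, 198.5, 0], "turn": 56.4, "fingers": 100}, {"delta_pos": [138.5, 198.5, 0], "turn": 56.4, "fingers": 100}, {"delta_pos": [138.5, 198.5, 0], "turn": 56.4, "fingers": 100}]}}

```text
time_s: 1.75
position: [0.4054, -0.3671, 0.2395]
tcp_rot: [[0.989, -0.0, 0.147], [-0.147, -0.0, 0.989], [-0.0, -1.0, -0.0]]
force: [-0.9, 0.4, 1.0]
opening: 0.998
```

Request:
{"method": "jog_arm", "body": {"steps": [{"delta_pos": [0, 0.5, -25], "turn": 0, "fingers": 100}, {"delta_pos": [0, 0.5, -50], "turn": 0, "fingers": 100}, {"delta_pos": [0, 0.5, -75], "turn": 0, "fingers": 100}, {"delta_pos": [0, 0.5, -95], "turn": 0, "fingers": 100}, {"delta_pos": [0, 0.5, -110], "turn": 0, "fingers": 100}, {"delta_pos": [0, 0.5, -120], "turn": 0, "fingers": 100}, {"delta_pos": [0, 0.5, -126], "turn": 0, "fingers": 100}, {"delta_pos": [0, 0.5, -126], "turn": 0, "fingers": 100}, {"delta_pos": [0, 0.5, -126], "turn": 0, "fingers": 100}, {"delta_pos": [0, 0.5, -126], "turn": 0, "fingers": 100}]}}

```text
time_s: 2.58
position: [0.4062, -0.3667, 0.1144]
tcp_rot: [[0.99, 0.001, 0.144], [-0.144, -0.002, 0.99], [0.001, -1.0, -0.001]]
force: [0.8, 0.1, -0.6]
opening: 1.0
```

Run:
```python
from h import *
for n in("scene","top"):
    im=capture(n)[:,:,::-1];cv2.imwrite(f"pics/{n}1.png",cv2.resize(im[220:280,360:480],(800,400),interpolation=cv2.INTER_CUBIC) if n=="top" else im)
```

```text
(no output)
```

View pics/top1.png

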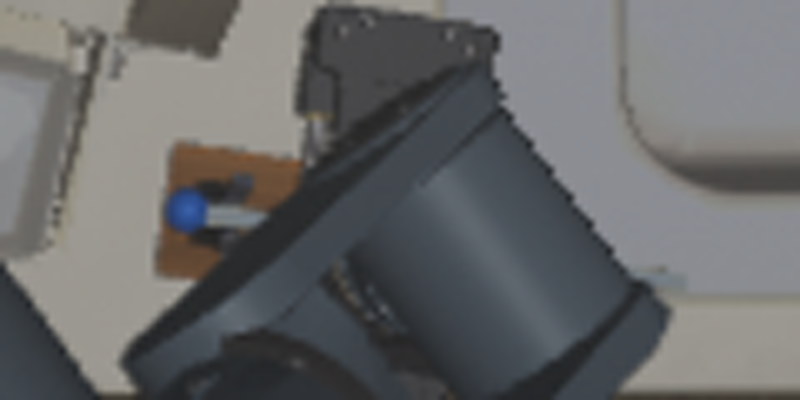

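The gripper is over the grip and the rod hasn't moved: the ball is at zoom (187,212) and the leg end is visible at (660,278). I'll close the fingers now.

Request:
{"method": "jog_arm", "body": {"steps": [{"delta_pos": [0, 0, 0], "turn": 0, "fingers": 50}, {"delta_pos": [0, 0, 0], "turn": 0, "fingers": 35}, {"delta_pos": [0, 0, 0], "turn": 0, "fingers": 20}, {"delta_pos": [0, 0, 0], "turn": 0, "fingers": 0}, {"delta_pos": [0, 0, 0], "turn": 0, "fingers": 0}, {"delta_pos": [0, 0, 0], "turn": 0, "fingers": 0}, {"delta_pos": [0, 0, 0], "turn": 0, "fingers": 0}, {"delta_pos": [0, 0, 0], "turn": 0, "fingers": 0}, {"delta_pos": [0, 0, 0], "turn": 0, "fingers": 0}, {"delta_pos": [0, 0, 0], "turn": 0, "fingers": 0}]}}

```text
time_s: 3.52
position: [0.4057, -0.366, 0.1135]
tcp_rot: [[0.99, -0.0, 0.144], [-0.144, 0.0, 0.99], [-0.0, -1.0, 0.0]]
force: [0.6, 0.3, 0.4]
opening: 0.321
```

Request:
{"method": "jog_arm", "body": {"steps": [{"delta_pos": [0, 0, 0], "turn": 0, "fingers": 0}, {"delta_pos": [0, 0, 0], "turn": 0, "fingers": 0}, {"delta_pos": [0, 0, 0], "turn": 0, "fingers": 0}, {"delta_pos": [0, 0, 0], "turn": 0, "fingers": 0}, {"delta_pos": [0, 0, 0], "turn": 0, "fingers": 0}, {"delta_pos": [0, 0, 0], "turn": 0, "fingers": 0}]}}

```text
time_s: 4.02
position: [0.4058, -0.366, 0.1136]
tcp_rot: [[0.99, 0.0, 0.144], [-0.144, -0.0, 0.99], [0.0, -1.0, -0.0]]
force: [-0.8, 0.1, -0.1]
opening: 0.178
```

Request:
{"method": "jog_arm", "body": {"steps": [{"delta_pos": [0, 0, 5], "turn": 0, "fingers": 0}, {"delta_pos": [0, 0, 15], "turn": 0, "fingers": 0}, {"delta_pos": [0, 0, 30], "turn": 0, "fingers": 0}, {"delta_pos": [0, 0, 50], "turn": 0, "fingers": 0}, {"delta_pos": [0, 0, 70], "turn": 0, "fingers": 0}, {"delta_pos": [0, 0, 90], "turn": 0, "fingers": 0}, {"delta_pos": [0, 0, 110], "turn": 0, "fingers": 0}, {"delta_pos": [0, 0, 130], "turn": 0, "fingers": 0}, {"delta_pos": [0, 0, 145], "turn": 0, "fingers": 0}, {"delta_pos": [0, 0, 155], "turn": 0, "fingers": 0}, {"delta_pos": [0, 0, 160], "turn": 0, "fingers": 0}, {"delta_pos": [0, 0, 160], "turn": 0, "fingers": 0}]}}

```text
time_s: 5.02
position: [0.4058, -0.3661, 0.2747]
tcp_rot: [[0.99, 0.001, 0.144], [-0.144, -0.002, 0.99], [0.001, -1.0, -0.001]]
force: [-0.4, -0.2, -1.7]
opening: 0.179
```

Run:
```python
from h import *
for n in("scene","top"):
    im=capture(n)[:,:,::-1];cv2.imwrite(f"pics/{n}2.png",cv2.resize(im,(800,500),interpolation=cv2.INTER_CUBIC))
    for t in("rod_tip","rod_grip"):
        print(n,t,[(np.round(d["position"],4),round(d["confidence"],2)) for d in tip_of(t,n)])
```

```text
scene rod_tip [(array([0.4455, 0.0832, 0.001 ]), 0.5)]
scene rod_grip [(array([ 0.4091, -0.3662,  0.2733]), 0.58)]
top rod_tip []
top rod_grip []
```

View pics/top2.png

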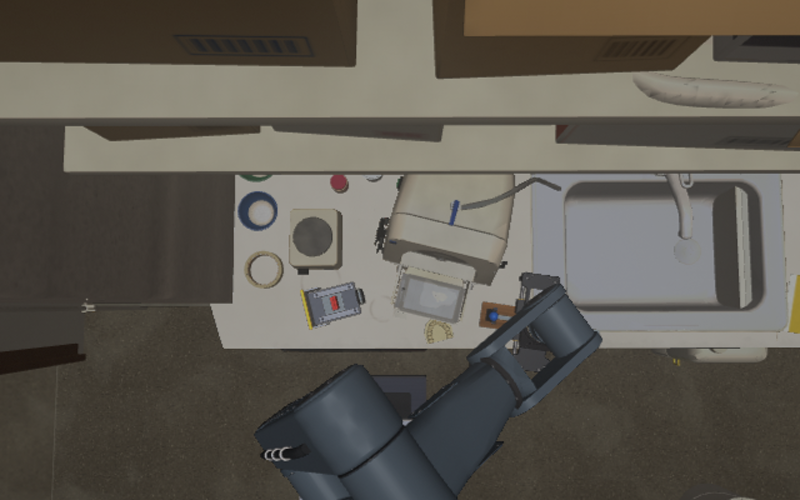

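View pics/scene2.png

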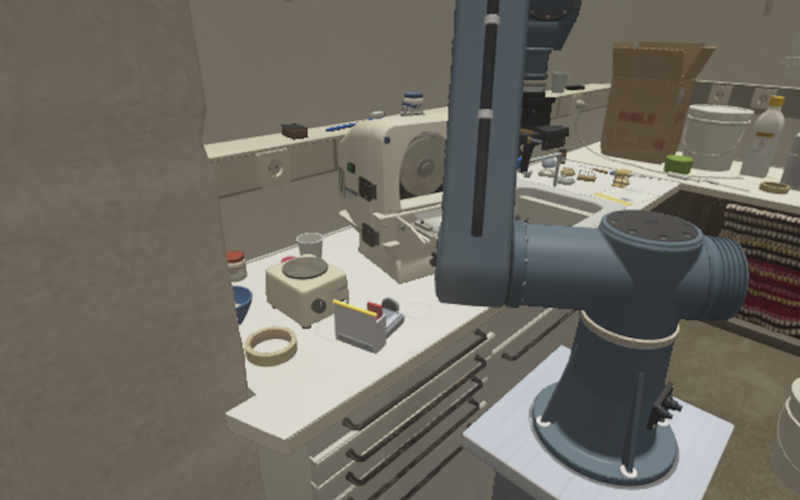

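Request:
{"method": "jog_arm", "body": {"steps": [{"delta_pos": [-12, 0, 20], "turn": 0, "fingers": 0}, {"delta_pos": [-25, 10, 40], "turn": 0, "fingers": 0}, {"delta_pos": [-40, 30, 56], "turn": 0, "fingers": 0}, {"delta_pos": [-45, 60, 56], "turn": 0, "fingers": 0}, {"delta_pos": [-45, 95, 56], "turn": 0, "fingers": 0}, {"delta_pos": [-45, 130, 56], "turn": 0, "fingers": 0}, {"delta_pos": [-43, 165, 56], "turn": 0, "fingers": 0}, {"delta_pos": [-38, 200, 56], "turn": 0, "fingers": 0}, {"delta_pos": [-32, 235, 56], "turn": 0, "fingers": 0}, {"delta_pos": [-26, 270, 56], "turn": 0, "fingers": 0}, {"delta_pos": [-22, 305, 56], "turn": 0, "fingers": 0}, {"delta_pos": [-20, 340, 56], "turn": 3, "fingers": 0}, {"delta_pos": [-18, 375, 56], "turn": 6, "fingers": 0}, {"delta_pos": [-15, 410, 56], "turn": 10, "fingers": 0}, {"delta_pos": [-10, 445, 56], "turn": 14, "fingers": 0}, {"delta_pos": [-5, 480, 56], "turn": 18, "fingers": 0}, {"delta_pos": [0, 510, 56], "turn": 21, "fingers": 0}, {"delta_pos": [3, 535, 56], "turn": 22.7, "fingers": 0}, {"delta_pos": [6, 550, 56], "turn": 22.7, "fingers": 0}, {"delta_pos": [7, 559, 56], "turn": 22.7, "fingers": 0}]}}

```text
time_s: 6.98
position: [0.4127, 0.1949, 0.329]
tcp_rot: [[0.968, -0.001, -0.251], [0.251, 0.0, 0.968], [-0.001, -1.0, 0.0]]
force: [0.0, 0.4, -2.6]
opening: 0.182
```

Request:
{"method": "jog_arm", "body": {"steps": [{"delta_pos": [0, 0, 0], "turn": 0, "fingers": 0}, {"delta_pos": [0, 0, -20], "turn": 0, "fingers": 0}, {"delta_pos": [0, 0, -50], "turn": 0, "fingers": 0}, {"delta_pos": [0, 0, -80], "turn": 0, "fingers": 0}, {"delta_pos": [0, 0, -100], "turn": 0, "fingers": 0}, {"delta_pos": [0, 0, -110], "turn": 0, "fingers": 0}, {"delta_pos": [0, 0, -110], "turn": 0, "fingers": 0}, {"delta_pos": [0, 0, -110], "turn": 0, "fingers": 0}]}}

```text
time_s: 7.65
position: [0.4126, 0.192, 0.2192]
tcp_rot: [[0.969, -0.002, -0.248], [0.248, -0.001, 0.969], [-0.002, -1.0, -0.0]]
force: [-0.3, -0.7, -1.6]
opening: 0.18
```

Run:
```python
from h import *
for n in("scene","top"):
    im=capture(n)[:,:,::-1];cv2.imwrite(f"pics/{n}3r.png",im);print(im.shape)
    b=im[200:280,200:320] if n=="top" else im[200:300,220:360]
    cv2.imwrite(f"pics/{n}3.png",cv2.resize(b,(800,int(800*b.shape[0]/b.shape[1])),interpolation=cv2.INTER_CUBIC))
    for t in("rod_tip","rod_grip","tab_back"):
        print(n,t,[(np.round(d["position"],4),round(d["confidence"],2)) for d in tip_of(t,n)])
s=read_state();print(s["time_s"],s["position"],s["force"])
```

```text
(400, 640, 3)
scene rod_tip [(array([0.4486, 0.0411, 0.1345]), 0.66)]
scene rod_grip [(array([0.4145, 0.1916, 0.2217]), 0.65)]
scene tab_back [(array([0.4489, 0.0649, 0.05  ]), 0.48)]
(400, 640, 3)
top rod_tip [(array([0.4498, 0.046 , 0.1381]), 0.5), (array([0.4298, 0.1352, 0.0891]), 0.45)]
top rod_grip [(array([0.4137, 0.1898, 0.2201]), 0.7), (array([ 0.4438,  0.0828, -0.0024]), 0.38)]
top tab_back [(array([0.4495, 0.0672, 0.0484]), 0.69)]
8.05 [0.41302665 0.19309566 0.22016277] [-0.10458613  0.30104412 -2.9033546 ]
```

View pics/top3.png

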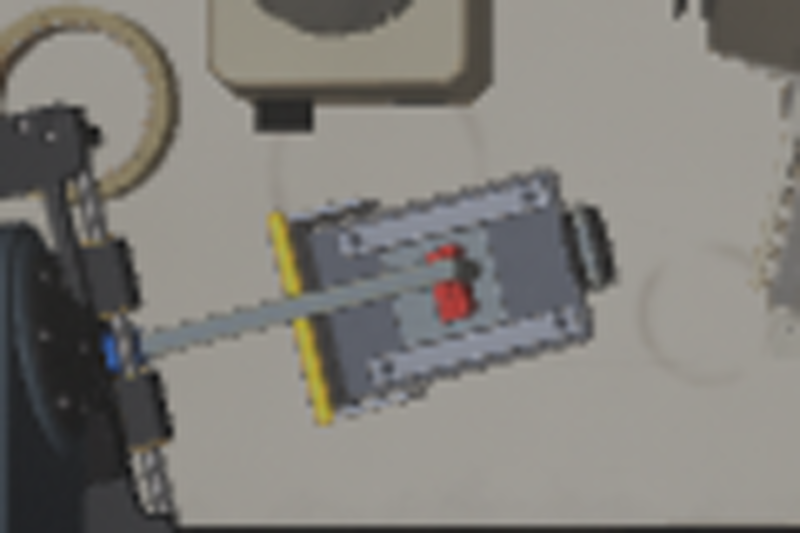

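View pics/scene3.png

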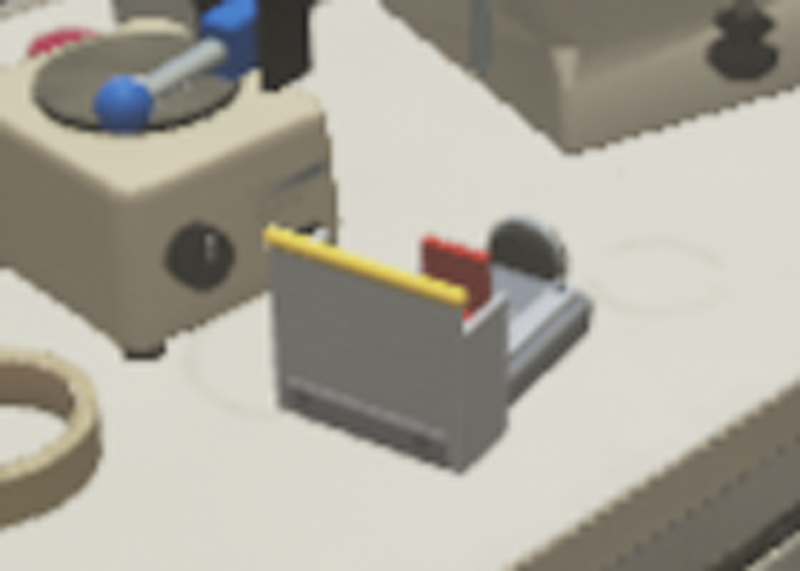

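Request:
{"method": "jog_arm", "body": {"steps": [{"delta_pos": [0, 0, -20], "turn": 0, "fingers": 0}, {"delta_pos": [0, 0, -40], "turn": 0, "fingers": 0}, {"delta_pos": [0, 0, -60], "turn": 0, "fingers": 0}, {"delta_pos": [0, 0, -75], "turn": 0, "fingers": 0}, {"delta_pos": [0, 0, -87], "turn": 0, "fingers": 0}, {"delta_pos": [0, 0, -96], "turn": 0, "fingers": 0}, {"delta_pos": [0, 0, -101], "turn": 0, "fingers": 0}, {"delta_pos": [0, 0, -104], "turn": 0, "fingers": 0}, {"delta_pos": [0, 0, -104], "turn": 0, "fingers": 0}, {"delta_pos": [0, 0, -104], "turn": 0, "fingers": 0}, {"delta_pos": [0, 0, -104], "turn": 0, "fingers": 0}]}}

```text
time_s: 8.97
position: [0.4132, 0.1932, 0.1161]
tcp_rot: [[0.969, 0.001, -0.249], [0.249, 0.0, 0.969], [0.001, -1.0, -0.0]]
force: [1.4, -0.0, -1.9]
opening: 0.181
```

Run:
```python
from h import *
for n in("scene","top"):
    im=capture(n)[:,:,::-1]
    b=im[200:280,200:320] if n=="top" else im[200:300,220:360]
    cv2.imwrite(f"pics/{n}4.png",cv2.resize(b,(800,int(800*b.shape[0]/b.shape[1])),interpolation=cv2.INTER_CUBIC))
ex=np.array([.2487,-.9686])
s=read_state();print(s["time_s"],s["position"],s["force"],s["force"][:2]@ex,s["moment"])
```

```text
9.0667 [0.41316287 0.19314116 0.11611741] [ 0.01327382  0.04824041 -1.73135473] -0.043424467938518126 [-0.04483238 -0.11811266 -0.0123236 ]
```

View pics/top4.png

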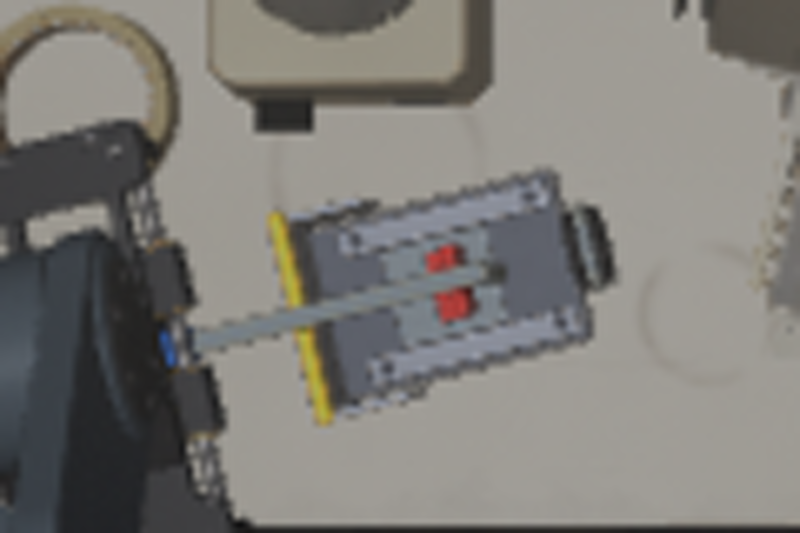

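View pics/scene4.png

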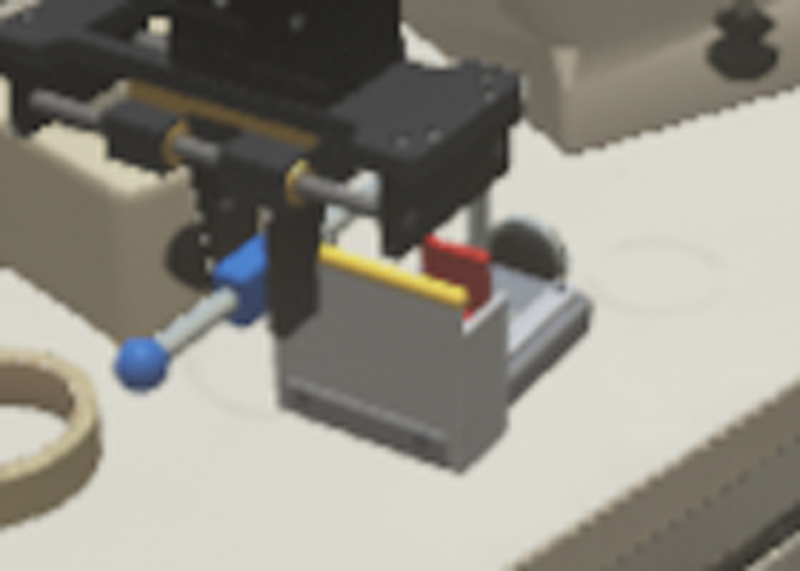

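Request:
{"method": "jog_arm", "body": {"steps": [{"delta_pos": [-0.5, 1.9, 0], "turn": 0, "fingers": 0}, {"delta_pos": [-1, 3.9, 0], "turn": 0, "fingers": 0}, {"delta_pos": [-1.5, 5.8, 0], "turn": 0, "fingers": 0}, {"delta_pos": [-2, 7.7, 0], "turn": 0, "fingers": 0}, {"delta_pos": [-2.5, 9.7, 0], "turn": 0, "fingers": 0}, {"delta_pos": [-3, 11.6, 0], "turn": 0, "fingers": 0}, {"delta_pos": [-3, 11.6, 0], "turn": 0, "fingers": 0}]}}

```text
time_s: 9.65
position: [0.4096, 0.2047, 0.1154]
tcp_rot: [[0.968, -0.0, -0.25], [0.25, -0.0, 0.968], [-0.0, -1.0, -0.0]]
force: [1.0, -1.5, -2.4]
opening: 0.183
```

Request:
{"method": "jog_arm", "body": {"steps": [{"delta_pos": [-0.25, 1, 0], "turn": 0, "fingers": 0}, {"delta_pos": [-0.5, 1.9, 0], "turn": 0, "fingers": 0}, {"delta_pos": [-0.75, 2.9, 0], "turn": 0, "fingers": 0}, {"delta_pos": [-1, 3.9, 0], "turn": 0, "fingers": 0}]}}

```text
time_s: 9.98
position: [0.4088, 0.2085, 0.1155]
tcp_rot: [[0.969, -0.0, -0.249], [0.249, -0.0, 0.969], [-0.0, -1.0, -0.0]]
force: [0.4, -3.1, -3.0]
opening: 0.179
```

Request:
{"method": "jog_arm", "body": {"steps": [{"delta_pos": [-0.25, 1, 0], "turn": 0, "fingers": 0}, {"delta_pos": [-0.5, 1.9, 0], "turn": 0, "fingers": 0}, {"delta_pos": [-0.75, 2.9, 0], "turn": 0, "fingers": 0}, {"delta_pos": [-1, 3.9, 0], "turn": 0, "fingers": 0}]}}

```text
time_s: 10.32
position: [0.4077, 0.2125, 0.1156]
tcp_rot: [[0.969, -0.0, -0.249], [0.249, -0.0, 0.969], [-0.0, -1.0, -0.0]]
force: [0.4, -4.4, -3.2]
opening: 0.179
```

```bash
cat > f.py <<'E'
from h import *
ex=np.array([.2487,-.9686]);F=[];M=[]
import sys
for i in range(int(sys.argv[1]) if len(sys.argv)>1 else 3):
    s=read_state();F.append(s["force"][:2]@ex);M.append(s["moment"]);im=capture("top")
print(s["time_s"],"fx",np.round(F,2),"mean",np.mean(F).round(2),"m",np.mean(M,0).round(3),"z",s["position"][2].round(4),"gx",((s["position"][:2]-[.441,.0835])@ex).round(4))
cv2.imwrite("pics/last.png",cv2.resize(im[200:280,200:320,::-1],(780,520),interpolation=cv2.INTER_CUBIC))
E
python3 f.py
```

```text
10.4167 fx [4.37 2.36 1.64] mean 2.79 m [-0.524 -0.244 -0.002] z 0.1156 gx -0.1334
```

View pics/last.png

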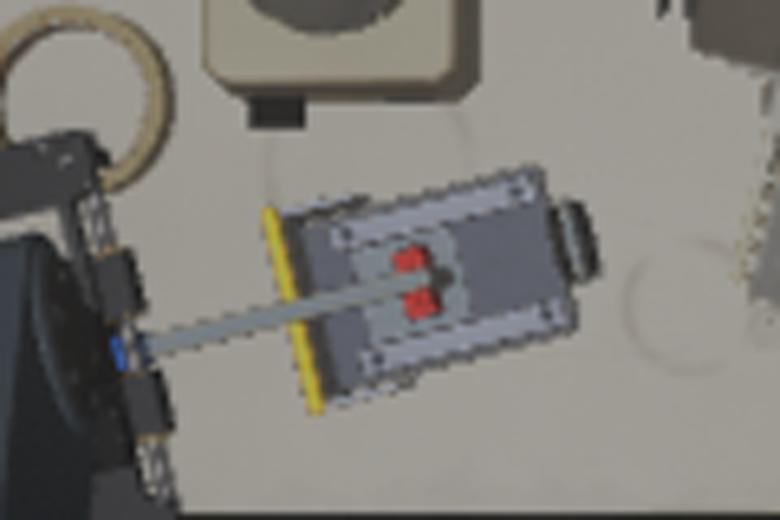

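Request:
{"method": "jog_arm", "body": {"steps": [{"delta_pos": [-0.25, 0.9, 0], "turn": 0, "fingers": 0}, {"delta_pos": [-0.45, 1.8, 0], "turn": 0, "fingers": 0}, {"delta_pos": [-0.7, 2.7, 0], "turn": 0, "fingers": 0}]}}

```text
time_s: 10.72
position: [0.407, 0.2152, 0.1155]
tcp_rot: [[0.969, 0.0, -0.249], [0.249, -0.0, 0.969], [-0.0, -1.0, -0.0]]
force: [0.7, -2.9, -3.0]
opening: 0.18
```

Request:
{"method": "jog_arm", "body": {"steps": [{"delta_pos": [-0.25, 0.9, 0], "turn": 0, "fingers": 0}, {"delta_pos": [-0.45, 1.8, 0], "turn": 0, "fingers": 0}]}}

```text
time_s: 10.88
position: [0.4065, 0.217, 0.1155]
tcp_rot: [[0.969, -0.0, -0.249], [0.249, -0.0, 0.969], [-0.0, -1.0, -0.0]]
force: [0.7, -3.1, -3.1]
opening: 0.178
```

Request:
{"method": "jog_arm", "body": {"steps": [{"delta_pos": [-0.25, 0.9, 0], "turn": 0, "fingers": 0}, {"delta_pos": [-0.45, 1.8, 0], "turn": 0, "fingers": 0}]}}

```text
time_s: 11.05
position: [0.4061, 0.2188, 0.1155]
tcp_rot: [[0.969, -0.0, -0.249], [0.249, -0.0, 0.969], [-0.0, -1.0, -0.0]]
force: [0.9, -2.9, -3.1]
opening: 0.181
```

Request:
{"method": "jog_arm", "body": {"steps": [{"delta_pos": [-0.12, 0.5, 0], "turn": 0, "fingers": 0}, {"delta_pos": [-0.25, 1, 0], "turn": 0, "fingers": 0}]}}

```text
time_s: 11.22
position: [0.4058, 0.2198, 0.1156]
tcp_rot: [[0.969, -0.0, -0.249], [0.249, -0.0, 0.969], [-0.0, -1.0, 0.0]]
force: [0.7, -3.6, -3.6]
opening: 0.181
```

Request:
{"method": "jog_arm", "body": {"steps": [{"delta_pos": [-0.12, 0.5, 0], "turn": 0, "fingers": 0}, {"delta_pos": [-0.25, 1, 0], "turn": 0, "fingers": 0}]}}

```text
time_s: 11.38
position: [0.4056, 0.2208, 0.1155]
tcp_rot: [[0.969, -0.0, -0.249], [0.249, -0.0, 0.969], [-0.0, -1.0, -0.0]]
force: [0.2, -2.7, -4.0]
opening: 0.176
```

Request:
{"method": "jog_arm", "body": {"steps": [{"delta_pos": [-0.12, 0.5, 0], "turn": 0, "fingers": 0}, {"delta_pos": [-0.25, 1, 0], "turn": 0, "fingers": 0}]}}

```text
time_s: 11.55
position: [0.4054, 0.2218, 0.1156]
tcp_rot: [[0.969, -0.0, -0.249], [0.249, -0.0, 0.969], [-0.0, -1.0, 0.0]]
force: [-0.0, -3.1, -3.5]
opening: 0.182
```

```bash
python3 f.py 2
```

```text
11.6 fx [2.99 3.33] mean 3.16 m [-0.564 -0.237  0.025] z 0.1156 gx -0.1429
```

Request:
{"method": "jog_arm", "body": {"steps": [{"delta_pos": [-0.12, 0.5, 0], "turn": 0, "fingers": 0}, {"delta_pos": [-0.25, 1, 0], "turn": 0, "fingers": 0}]}}

```text
time_s: 11.82
position: [0.4051, 0.2227, 0.1155]
tcp_rot: [[0.969, -0.0, -0.249], [0.249, -0.0, 0.969], [-0.0, -1.0, -0.0]]
force: [0.5, -3.4, -3.0]
opening: 0.18
```

Request:
{"method": "jog_arm", "body": {"steps": [{"delta_pos": [-0.12, 0.5, 0], "turn": 0, "fingers": 0}, {"delta_pos": [-0.25, 1, 0], "turn": 0, "fingers": 0}]}}

```text
time_s: 11.98
position: [0.4049, 0.2238, 0.1155]
tcp_rot: [[0.969, -0.0, -0.249], [0.249, -0.0, 0.969], [-0.0, -1.0, -0.0]]
force: [1.5, -2.6, -2.8]
opening: 0.18
```

Request:
{"method": "jog_arm", "body": {"steps": [{"delta_pos": [-0.12, 0.5, 0], "turn": 0, "fingers": 0}, {"delta_pos": [-0.25, 1, 0], "turn": 0, "fingers": 0}]}}

```text
time_s: 12.15
position: [0.4046, 0.2248, 0.1155]
tcp_rot: [[0.969, -0.0, -0.249], [0.249, -0.0, 0.969], [-0.0, -1.0, -0.0]]
force: [1.1, -2.0, -3.0]
opening: 0.181
```

Request:
{"method": "jog_arm", "body": {"steps": [{"delta_pos": [-0.12, 0.5, 0], "turn": 0, "fingers": 0}, {"delta_pos": [-0.25, 1, 0], "turn": 0, "fingers": 0}]}}

```text
time_s: 12.32
position: [0.4044, 0.2258, 0.1155]
tcp_rot: [[0.969, -0.0, -0.249], [0.249, -0.0, 0.969], [-0.0, -1.0, 0.0]]
force: [0.2, -3.8, -3.5]
opening: 0.18
```

Request:
{"method": "jog_arm", "body": {"steps": [{"delta_pos": [-0.12, 0.5, 0], "turn": 0, "fingers": 0}, {"delta_pos": [-0.25, 1, 0], "turn": 0, "fingers": 0}]}}

```text
time_s: 12.48
position: [0.4041, 0.2268, 0.1156]
tcp_rot: [[0.969, -0.0, -0.249], [0.249, -0.0, 0.969], [-0.0, -1.0, -0.0]]
force: [1.2, -2.9, -2.7]
opening: 0.18
```

```bash
python3 f.py 2
```

```text
12.5333 fx [3.11 3.09] mean 3.1 m [-0.577 -0.276 -0.03 ] z 0.1156 gx -0.148
```

View pics/last.png

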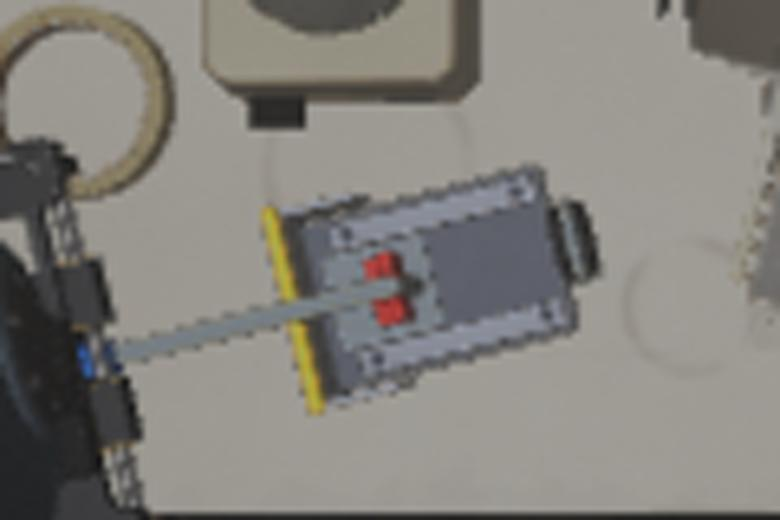

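The tab (zoom 388,290) is following the leg steadily at about 3 N and hasn't reached the stop yet. I'll carry on.

Request:
{"method": "jog_arm", "body": {"steps": [{"delta_pos": [-0.12, 0.5, 0], "turn": 0, "fingers": 0}, {"delta_pos": [-0.25, 1, 0], "turn": 0, "fingers": 0}]}}

```text
time_s: 12.75
position: [0.4039, 0.2278, 0.1156]
tcp_rot: [[0.969, -0.0, -0.249], [0.249, -0.0, 0.969], [-0.0, -1.0, 0.0]]
force: [0.1, -3.1, -4.0]
opening: 0.179
```

Request:
{"method": "jog_arm", "body": {"steps": [{"delta_pos": [-0.12, 0.5, 0], "turn": 0, "fingers": 0}, {"delta_pos": [-0.25, 1, 0], "turn": 0, "fingers": 0}]}}

```text
time_s: 12.92
position: [0.4036, 0.2282, 0.1154]
tcp_rot: [[0.968, -0.0, -0.25], [0.25, -0.001, 0.968], [-0.001, -1.0, -0.001]]
force: [2.1, -6.5, -5.5]
opening: 0.178
```

Request:
{"method": "jog_arm", "body": {"steps": [{"delta_pos": [-0.12, 0.5, 0], "turn": 0, "fingers": 0}, {"delta_pos": [-0.25, 1, 0], "turn": 0, "fingers": 0}]}}

```text
time_s: 13.08
position: [0.4034, 0.2285, 0.1152]
tcp_rot: [[0.968, -0.0, -0.251], [0.251, -0.003, 0.968], [-0.001, -1.0, -0.003]]
force: [3.0, -10.6, -7.2]
opening: 0.184
```

```bash
python3 f.py 1; python3 -c "
from rig import *;print(read_state()['force'])"
```

```text
13.0833 fx [11.03] mean 11.03 m [-1.861 -0.633 -0.029] z 0.1152 gx -0.1498
[ 3.05918911 -9.31382568 -6.8035935 ]
```

Request:
{"method": "jog_arm", "body": {"steps": [{"delta_pos": [0.05, -0.2, 0], "turn": 0, "fingers": 0}, {"delta_pos": [0.05, -0.2, 0], "turn": 0, "fingers": 0}, {"delta_pos": [0.05, -0.2, 0], "turn": 0, "fingers": 0}, {"delta_pos": [0.05, -0.2, 0], "turn": 0, "fingers": 0}]}}

```text
time_s: 13.47
position: [0.4035, 0.2284, 0.1152]
tcp_rot: [[0.968, -0.001, -0.25], [0.25, -0.002, 0.968], [-0.001, -1.0, -0.002]]
force: [2.7, -8.5, -5.6]
opening: 0.179
```

```bash
python3 f.py 4; python3 -c "
from rig import *;print(read_state()['force'])"
```

```text
13.6167 fx [8.89 8.63 8.51 8.28] mean 8.57 m [-1.485 -0.504  0.017] z 0.1152 gx -0.1496
[ 1.60489979 -7.47694839 -5.71319113]
```

View pics/last.png

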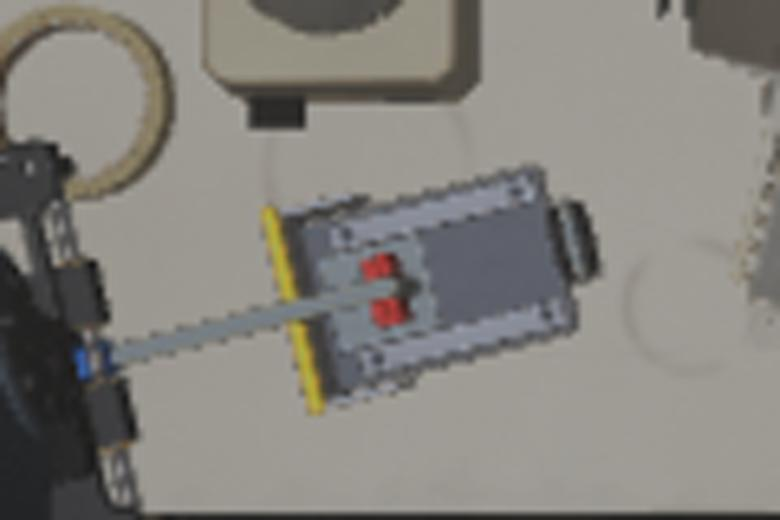

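Request:
{"method": "jog_arm", "body": {"steps": [{"delta_pos": [0, 0.1, 0], "turn": 0, "fingers": 0}, {"delta_pos": [0, 0.1, 0], "turn": 0, "fingers": 0}, {"delta_pos": [0, 0.1, 0], "turn": 0, "fingers": 0}, {"delta_pos": [0, 0.1, 0], "turn": 0, "fingers": 0}, {"delta_pos": [0, 0.1, 0], "turn": 0, "fingers": 0}, {"delta_pos": [0, 0.1, 0], "turn": 0, "fingers": 0}, {"delta_pos": [0, 0.1, 0], "turn": 0, "fingers": 0}, {"delta_pos": [0, 0.1, 0], "turn": 0, "fingers": 0}]}}

```text
time_s: 14.33
position: [0.4035, 0.2284, 0.1152]
tcp_rot: [[0.968, -0.0, -0.25], [0.25, -0.002, 0.968], [-0.001, -1.0, -0.002]]
force: [2.0, -8.8, -6.4]
opening: 0.179
```

```bash
python3 f.py 4
```

```text
14.4833 fx [9.   9.83 8.86 8.69] mean 9.09 m [-1.537 -0.509  0.007] z 0.1152 gx -0.1497
```

Request:
{"method": "jog_arm", "body": {"steps": [{"delta_pos": [0, 0.1, 0], "turn": 0, "fingers": 0}, {"delta_pos": [0, 0.1, 0], "turn": 0, "fingers": 0}, {"delta_pos": [0, 0.1, 0], "turn": 0, "fingers": 0}, {"delta_pos": [0, 0.1, 0], "turn": 0, "fingers": 0}, {"delta_pos": [0, 0.1, 0], "turn": 0, "fingers": 0}, {"delta_pos": [0, 0.1, 0], "turn": 0, "fingers": 0}, {"delta_pos": [0, 0.1, 0], "turn": 0, "fingers": 0}, {"delta_pos": [0, 0.1, 0], "turn": 0, "fingers": 0}]}}

```text
time_s: 15.2
position: [0.4035, 0.2284, 0.1152]
tcp_rot: [[0.968, -0.001, -0.25], [0.25, -0.003, 0.968], [-0.001, -1.0, -0.002]]
force: [2.5, -8.9, -6.1]
opening: 0.181
```

```bash
python3 f.py 4
```

```text
15.35 fx [9.27 9.41 8.91 8.74] mean 9.08 m [-1.582 -0.562  0.04 ] z 0.1152 gx -0.1497
```

Request:
{"method": "jog_arm", "body": {"steps": [{"delta_pos": [0.25, -1, 0], "turn": 0, "fingers": 0}, {"delta_pos": [0.75, -3, 0], "turn": 0, "fingers": 0}, {"delta_pos": [1.5, -6, 0], "turn": 0, "fingers": 0}, {"delta_pos": [2.5, -9, 0], "turn": 0, "fingers": 0}, {"delta_pos": [3.5, -13, 0], "turn": 0, "fingers": 0}, {"delta_pos": [4, -15, 0], "turn": 0, "fingers": 0}, {"delta_pos": [4, -15, 0], "turn": 0, "fingers": 0}, {"delta_pos": [4, -15, 20], "turn": 0, "fingers": 0}, {"delta_pos": [4, -15, 45], "turn": 0, "fingers": 0}, {"delta_pos": [4, -15, 75], "turn": 0, "fingers": 0}, {"delta_pos": [4, -15, 100], "turn": 0, "fingers": 0}, {"delta_pos": [4, -15, 110], "turn": 0, "fingers": 0}, {"delta_pos": [4, -15, 110], "turn": 0, "fingers": 0}, {"delta_pos": [4, -15, 110], "turn": 0, "fingers": 0}]}}

```text
time_s: 16.57
position: [0.4073, 0.2148, 0.2258]
tcp_rot: [[0.969, 0.001, -0.249], [0.249, 0.0, 0.969], [0.001, -1.0, 0.0]]
force: [-0.5, -0.4, -3.1]
opening: 0.187
```

Run:
```python
from h import *
for n in("scene","top"):
    im=capture(n)[:,:,::-1]
    cv2.imwrite(f"pics/{n}5r.png",im)
    b=im[200:280,200:320] if n=="top" else im[140:300,200:440]
    cv2.imwrite(f"pics/{n}5.png",cv2.resize(b,(800,int(800*b.shape[0]/b.shape[1])),interpolation=cv2.INTER_CUBIC))
    for t in("rod_tip","rod_grip","tab_back"):
        print(n,t,[(np.round(d["position"],4),round(d["confidence"],2)) for d in tip_of(t,n)])
s=read_state();print(s["time_s"],s["position"],s["force"])
```

```text
scene rod_tip [(array([0.4434, 0.0688, 0.1397]), 0.97)]
scene rod_grip [(array([0.4091, 0.2145, 0.2241]), 0.81)]
scene tab_back []
top rod_tip [(array([0.4386, 0.0667, 0.1419]), 0.47)]
top rod_grip [(array([0.4036, 0.2135, 0.225 ]), 0.46)]
top tab_back [(array([0.4445, 0.0912, 0.0463]), 0.75), (array([ 0.7479,  0.0633, -0.0031]), 0.63), (array([ 4.082e-01, -3.530e-01,  2.000e-04]), 0.37)]
16.9667 [0.40714556 0.21464598 0.22481903] [-0.17558754 -0.29975648 -2.94616929]
```

View pics/top5.png

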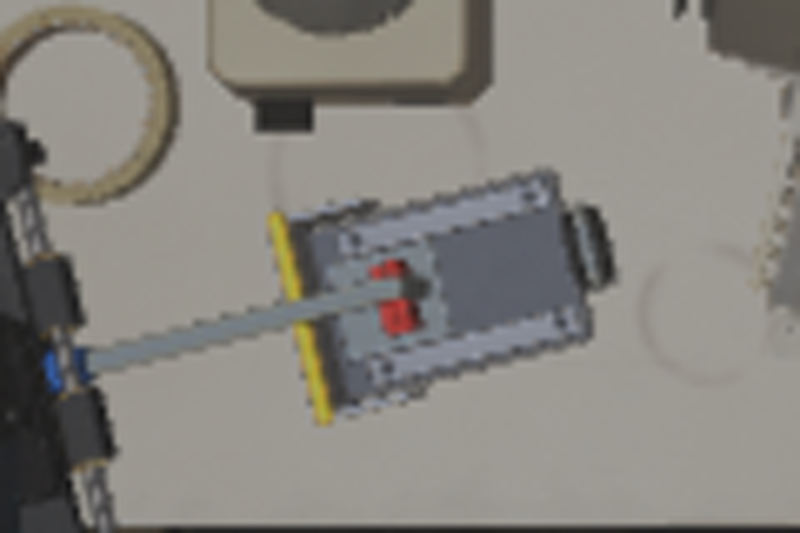

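View pics/scene5.png

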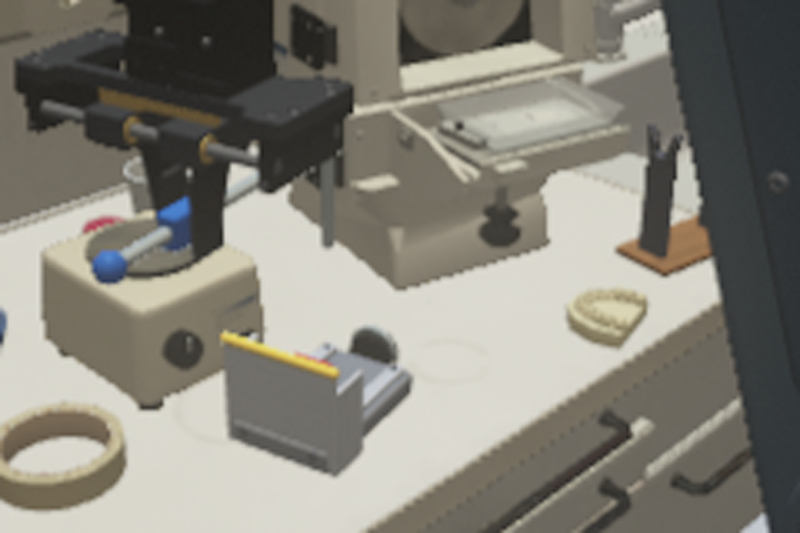

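Run:
```python
from h import *
from scipy.optimize import least_squares
p=np.array([.4071,.2147,.2268]);
def fr(yaw,pit):
    c,s=np.cos(np.radians(yaw)),np.sin(np.radians(yaw));R=cv2.Rodrigues(np.array([0,0,np.radians(yaw)]))[0]@cv2.Rodrigues(np.array([0,np.radians(pit),0]))[0];return R
for pit in(-5,-2,0,2,5):
    R=fr(-75.6,pit);print(pit,"ball",np.round(proj("scene",p+R@[-.07,0,0]),1),"tip",np.round(proj("scene",p+R@[.15,0,-.085]),1), "top tip",np.round(proj("top",p+R@[.15,0,-.085]),1),"top bend",np.round(proj("top",p+R@[.15,0,0]),1))
im=cv2.imread("pics/scene5r.png")[190:230,220:310];cv2.imwrite("pics/s5z.png",cv2.resize(im,(800,356),interpolation=cv2.INTER_CUBIC))
```

```text
-5 ball [233.9 222.4] tip [300.1 207.5] top tip [264.6 241.1] top bend [257.8 241.6]
-2 ball [233.6 220.7] tip [299.3 211.2] top tip [263.7 241.4] top bend [258.4 241.5]
0 ball [233.5 219.6] tip [298.7 213.6] top tip [263.  241.7] top bend [258.7 241.5]
2 ball [233.4 218.4] tip [298.  216.1] top tip [262.2 241.9] top bend [258.9 241.6]
5 ball [233.3 216.6] tip [296.9 219.7] top tip [260.9 242.4] top bend [259.2 241.6]
```

View pics/s5z.png

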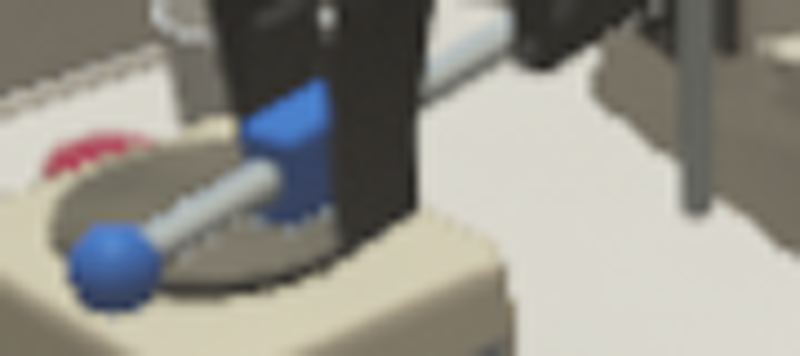

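Request:
{"method": "jog_arm", "body": {"steps": [{"delta_pos": [0, 0, 35], "turn": 0, "fingers": 0}, {"delta_pos": [0, 0, 70], "turn": 0, "fingers": 0}, {"delta_pos": [-1, -10, 95], "turn": 0, "fingers": 0}, {"delta_pos": [-3, -30, 104], "turn": -2, "fingers": 0}, {"delta_pos": [-6, -60, 104], "turn": -5, "fingers": 0}, {"delta_pos": [-10, -95, 104], "turn": -9, "fingers": 0}, {"delta_pos": [-15, -130, 104], "turn": -13, "fingers": 0}, {"delta_pos": [-20, -165, 104], "turn": -17, "fingers": 0}, {"delta_pos": [-22, -200, 104], "turn": -20, "fingers": 0}, {"delta_pos": [-22, -235, 104], "turn": -22.7, "fingers": 0}, {"delta_pos": [-25, -270, 104], "turn": -22.7, "fingers": 0}, {"delta_pos": [-28, -305, 104], "turn": -22.7, "fingers": 0}, {"delta_pos": [-34, -340, 104], "turn": -22.7, "fingers": 0}, {"delta_pos": [-40, -375, 104], "turn": -22.7, "fingers": 0}, {"delta_pos": [-45, -410, 104], "turn": -22.7, "fingers": 0}, {"delta_pos": [-47, -445, 104], "turn": -22.7, "fingers": 0}, {"delta_pos": [-47, -480, 104], "turn": -22.7, "fingers": 0}, {"delta_pos": [-45, -515, 104], "turn": -22.7, "fingers": 0}, {"delta_pos": [-40, -545, 104], "turn": -22.7, "fingers": 0}, {"delta_pos": [-30, -565, 104], "turn": -22.7, "fingers": 0}]}}

```text
time_s: 18.63
position: [0.3766, -0.3536, 0.329]
tcp_rot: [[0.989, -0.001, 0.147], [-0.147, -0.001, 0.989], [-0.001, -1.0, -0.001]]
force: [1.0, -0.5, -2.8]
opening: 0.181
```

Request:
{"method": "jog_arm", "body": {"steps": [{"delta_pos": [14, -10, 0], "turn": 0, "fingers": 0}, {"delta_pos": [24, -15, 0], "turn": 0, "fingers": 0}, {"delta_pos": [28.3, -15.7, -10], "turn": 0, "fingers": 0}, {"delta_pos": [28.3, -15.7, -40], "turn": 0, "fingers": 0}, {"delta_pos": [28.3, -15.7, -75], "turn": 0, "fingers": 0}, {"delta_pos": [28.3, -15.7, -110], "turn": 0, "fingers": 0}, {"delta_pos": [28.3, -15.7, -135], "turn": 0, "fingers": 0}, {"delta_pos": [28.3, -15.7, -150], "turn": 0, "fingers": 0}, {"delta_pos": [28.3, -15.7, -156], "turn": 0, "fingers": 0}, {"delta_pos": [28.3, -15.7, -156], "turn": 0, "fingers": 0}, {"delta_pos": [28.3, -15.7, -156], "turn": 0, "fingers": 0}]}}

```text
time_s: 19.55
position: [0.406, -0.3655, 0.1738]
tcp_rot: [[0.99, 0.0, 0.143], [-0.143, -0.0, 0.99], [0.0, -1.0, -0.0]]
force: [-0.2, 0.2, -2.0]
opening: 0.178
```

Run:
```python
from h import *
im=capture("top")[:,:,::-1]
b=im[220:280,360:480];cv2.imwrite("pics/top6.png",cv2.resize(b,(800,400),interpolation=cv2.INTER_CUBIC))
im=capture("scene")[:,:,::-1]
b=im[80:240,340:580];cv2.imwrite("pics/scene6.png",cv2.resize(b,(800,533),interpolation=cv2.INTER_CUBIC))
s=read_state();print(s["time_s"],s["position"],s["tcp_rot"].round(4),s["force"],s["moment"])
```

```text
19.65 [ 0.40644144 -0.36645746  0.1749128 ] [[ 0.9896  0.0017  0.1437]
 [-0.1437 -0.0023  0.9896]
 [ 0.002  -1.     -0.0021]] [ 0.77853425  0.31291209 -1.74368801] [-0.05744383 -0.09390175  0.04689891]
```

View pics/top6.png

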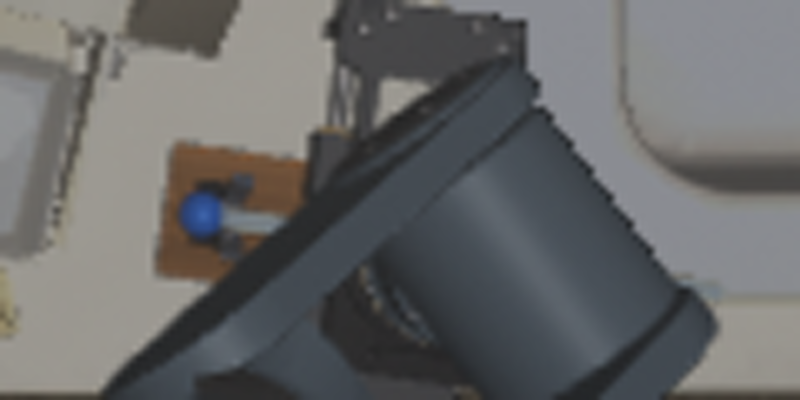

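View pics/scene6.png

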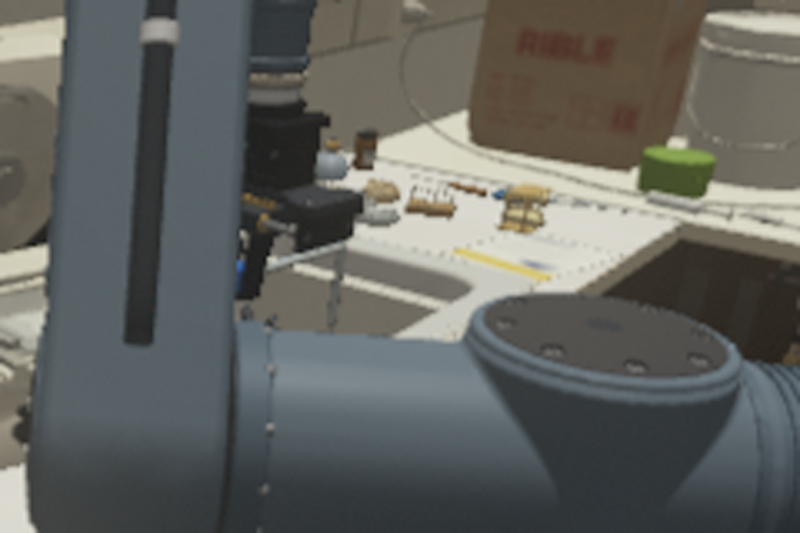

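Request:
{"method": "jog_arm", "body": {"steps": [{"delta_pos": [0, 0, -10], "turn": 0, "fingers": 0}, {"delta_pos": [0, 0, -20], "turn": 0, "fingers": 0}, {"delta_pos": [0, 0, -28], "turn": 0, "fingers": 0}, {"delta_pos": [0, 0, -35], "turn": 0, "fingers": 0}, {"delta_pos": [0, 0, -40], "turn": 0, "fingers": 0}]}}

```text
time_s: 20.07
position: [0.4053, -0.3655, 0.1322]
tcp_rot: [[0.99, -0.001, 0.144], [-0.144, 0.001, 0.99], [-0.001, -1.0, 0.001]]
force: [0.1, -0.1, -1.9]
opening: 0.185
```

Request:
{"method": "jog_arm", "body": {"steps": [{"delta_pos": [0, 0, -4], "turn": 0, "fingers": 0}, {"delta_pos": [0, 0, -8], "turn": 0, "fingers": 0}, {"delta_pos": [0, 0, -11], "turn": 0, "fingers": 0}, {"delta_pos": [0, 0, -14], "turn": 0, "fingers": 0}]}}

```text
time_s: 20.4
position: [0.4058, -0.3661, 0.1193]
tcp_rot: [[0.99, 0.0, 0.144], [-0.144, -0.0, 0.99], [0.0, -1.0, -0.0]]
force: [-0.6, -0.3, -1.3]
opening: 0.182
```

Request:
{"method": "jog_arm", "body": {"steps": [{"delta_pos": [0, 0, -2], "turn": 0, "fingers": 0}, {"delta_pos": [0, 0, -4], "turn": 0, "fingers": 0}, {"delta_pos": [0, 0, -6], "turn": 0, "fingers": 0}, {"delta_pos": [0, 0, -6], "turn": 0, "fingers": 0}, {"delta_pos": [0, 0, -6], "turn": 0, "fingers": 0}]}}

```text
time_s: 20.82
position: [0.4058, -0.3661, 0.1137]
tcp_rot: [[0.99, 0.0, 0.144], [-0.144, -0.0, 0.99], [0.0, -1.0, -0.0]]
force: [0.2, 0.2, -1.1]
opening: 0.18
```

Request:
{"method": "jog_arm", "body": {"steps": [{"delta_pos": [0, 0, 0], "turn": 0, "fingers": 25}, {"delta_pos": [0, 0, 0], "turn": 0, "fingers": 30}, {"delta_pos": [0, 0, 0], "turn": 0, "fingers": 40}, {"delta_pos": [0, 0, 0], "turn": 0, "fingers": 60}, {"delta_pos": [0, 0, 0], "turn": 0, "fingers": 80}, {"delta_pos": [0, 0, 0], "turn": 0, "fingers": 100}, {"delta_pos": [0, 0, 0], "turn": 0, "fingers": 100}, {"delta_pos": [0, 0, 0], "turn": 0, "fingers": 100}, {"delta_pos": [0, 0, 0], "turn": 0, "fingers": 100}, {"delta_pos": [0, 0, 0], "turn": 0, "fingers": 100}, {"delta_pos": [0, 0, 0], "turn": 0, "fingers": 100}, {"delta_pos": [0, 0, 0], "turn": 0, "fingers": 100}, {"delta_pos": [0, 0, 0], "turn": 0, "fingers": 100}, {"delta_pos": [0, 0, 0], "turn": 0, "fingers": 100}]}}

```text
time_s: 21.98
position: [0.4058, -0.3659, 0.1135]
tcp_rot: [[0.99, -0.0, 0.144], [-0.144, 0.0, 0.99], [-0.0, -1.0, 0.0]]
force: [0.1, 1.2, 0.3]
opening: 0.989
```

Request:
{"method": "jog_arm", "body": {"steps": [{"delta_pos": [0, 0, 15], "turn": 0, "fingers": 100}, {"delta_pos": [0, 0, 40], "turn": 0, "fingers": 100}, {"delta_pos": [0, 0, 70], "turn": 0, "fingers": 100}, {"delta_pos": [0, 0, 100], "turn": 0, "fingers": 100}, {"delta_pos": [0, 0, 130], "turn": 0, "fingers": 100}, {"delta_pos": [-30, -40, 150], "turn": 0, "fingers": 100}, {"delta_pos": [-60, -80, 150], "turn": 0, "fingers": 100}, {"delta_pos": [-90, -115, 150], "turn": -7, "fingers": 100}, {"delta_pos": [-115, -150, 150], "turn": -14, "fingers": 100}, {"delta_pos": [-130, -180, 150], "turn": -21, "fingers": 100}, {"delta_pos": [-138, -198, 150], "turn": -28, "fingers": 100}, {"delta_pos": [-138, -198, 150], "turn": -28, "fingers": 100}, {"delta_pos": [-138, -198, 150], "turn": -28, "fingers": 100}, {"delta_pos": [-138, -198, 150], "turn": -28, "fingers": 100}]}}

```text
time_s: 23.15
position: [0.2677, -0.563, 0.263]
tcp_rot: [[0.806, -0.0, 0.591], [-0.591, 0.002, 0.806], [-0.001, -1.0, 0.002]]
force: [0.1, -0.4, 0.2]
opening: 1.002
```

Run:
```python
from h import *
im=capture("top")[:,:,::-1].copy()
b=im[225:275,370:470];cv2.imwrite("pics/top7.png",cv2.resize(b,(800,400),interpolation=cv2.INTER_CUBIC))
cv2.imwrite("pics/top7f.png",cv2.resize(im,(800,500)))
for t in("rod_grip","stand_seat","tab_back"): print(t,[(np.round(d["position"],4),round(d["confidence"],2)) for d in tip_of(t,"top")])
capture("scene")
print([(np.round(d["position"],4),round(d["confidence"],2)) for d in tip_of("rod_grip","scene")])
hsv=cv2.cvtColor(im,cv2.COLOR_BGR2HSV)
m=cv2.inRange(hsv,(100,150,60),(125,255,255));m[:225]=0;m[275:]=0;m[:,:370]=0;m[:,470:]=0
n,l,st,c=cv2.connectedComponentsWithStats(m)
for i in range(1,n):
    if st[i][4]>8: print(st[i],c[i],back("top",*c[i],.118))
s=read_state();print(s["time_s"],s["position"],s["force"])
```

```text
rod_grip [(array([ 0.4071, -0.3665,  0.1117]), 0.74)]
stand_seat [(array([ 0.4092, -0.36  ,  0.1134]), 0.93)]
tab_back [(array([0.4462, 0.0925, 0.0458]), 0.77)]
[]
[386 249   5   5  19] [387.63157895 251.21052632] [ 0.41550943 -0.29599508  0.118     ]
[405 252  14   7  61] [411.60655738 254.91803279] [ 0.40443802 -0.36665832  0.118     ]
23.45 [ 0.26863729 -0.56295647  0.26374914] [-0.35692051  0.30813563 -0.00376599]
```

View pics/top7.png

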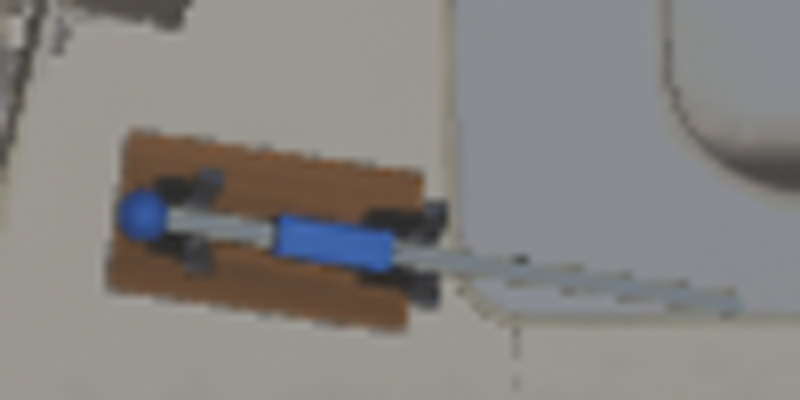

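View pics/top7f.png

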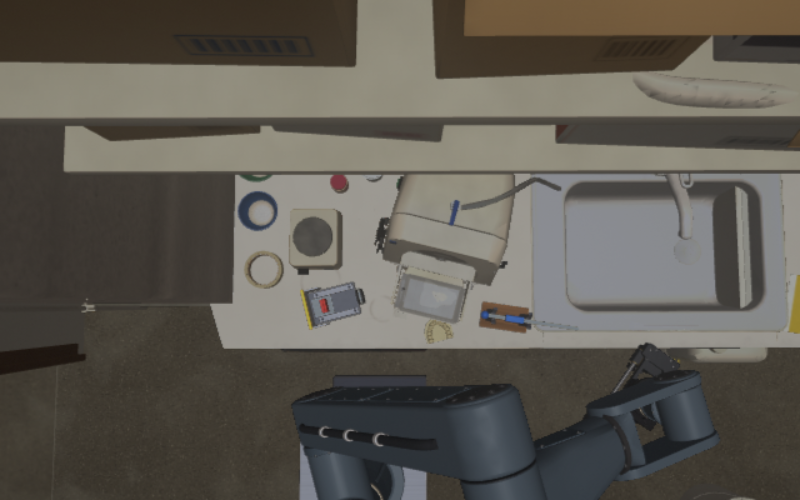

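```bash
python3 -c "
from rig import *
print(hand_in())"
```

```text
the job is handed in; nothing more can be done
None
```

The job is done and handed in at about 23.5 s of the 66 s allowed. The rig gives no verdict, so what follows is my own reading of the run.

- **Finding the stop:** I took the rod from its stand, reached over the guard, and drew the tab towards the guard at about 3 N of rubbing. The force then rose to about 11 N over 1–2 mm, which I took as the hidden stop.
- **Seating hold:** I eased back and held about 9 N for roughly 2 s. Along the pull the readings were 8.3–9.8 N, and the highest I saw at any point was about 11 N. The wrist also showed an extra 3–4 N downward during the hold, which I didn't explain. Counting it, the total stayed around 10 N, inside the 6–13 N band.
- **Gate:** The last picture shows the tab home, at about gate x = -7 mm by the network.
- **Rod:** It is back in both forks within 1–2 mm of where it started. The network put the grip about 7 mm from the seat point and at 112 mm height, against the allowed 110–120 mm. The height agrees with the tool's height when I let go. A second check from the scene camera did not detect the grip, so I relied on the top camera and the tool pose.
- **Surroundings:** The tape, jar and cast look unmoved in the last top picture. I saw no sign of touching the guard, though I had no direct contact reading for it. The arm stood clear of everything with no load at hand-in.

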